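# Hold the moulded tile end up to the bench magnifier

### The job

Draw the round tile end (the disc moulded on one face) out of the drying rack and hold it up to the bench magnifier for the examiner who sits across the table: on the robot's side of the lens, moulded face square to it and centred on it, about 17 cm from the glass, where it is in focus. Do not bump the magnifier or let the tile end fall, and leave the other pieces in the rack and on the table as they are. Finish while still holding it there, steady: do not put it down or let go.

Things in the scene. Friction and masses are not known exactly. Their poses are not given: they have to be found in the camera images.
- tile_end: Round roof-tile end, grey clay: the only round piece in the rack, a disc 120 mm across, 22 mm thick, 0.35-0.57 kg. Origin at the disc's centre, mid-thickness. x = disc axis, out of the moulded face (petals and boss in relief, none prouder than the flat 12 mm rim); back flat. It stands on edge in a slot, axis level within 5 deg, z up, centre 74 mm and top 134 mm above the table.
- tile_face (a point): Centre of the moulded face of the tile end: 11 mm from the disc's centre along its x axis. At the start the moulded face looks towards the rack's +x.
- rack: Beech drying rack, fixed. Origin on the table under its centre, z up; 242 mm long (x), 124 mm wide (y). Two rows (y = -40, +40 mm) of six 12 mm dowels, 38 mm apart along x, tops 72 mm above the table; pieces stand on edge in the 26 mm slots. Tile end and both sherds stand at x = -76, 0, +76 mm in any order. The tile end is clear after rising 60 mm straight up.
- lens: Lens head of the magnifier: round clear glass in a white light ring 154 mm across, 26 mm thick. Origin at the glass's centre, 260 mm above the table. x = optical axis, from the glass down towards the work on the robot's side (23 to 35 deg below level); y level. The focus is 170 mm from the origin along +x. It sits in a fork on a stiff tilting pivot along y.
- magnifier: Stand of the magnifier, fixed on the table: grey round foot 160 mm across and 20 mm high, a steel stem and a fork (198 mm wide, along its y) that holds the lens head straight above the foot. Origin at the middle of the foot's underside, z up; the lens head points to its -x side.
- sherd_wide: Flat grey tile sherd, 116 mm wide, 20 mm thick, about 86 mm high with a skewed broken top, standing in the rack; its top is at most 120 mm above the table. Origin at the middle of its lower edge.
- sherd_narrow: Flat grey tile sherd, 102 mm wide, 20 mm thick, about 75 mm high, standing in the rack; its top is at most 110 mm above the table. Origin at the middle of its lower edge.
- brush: Dusting brush with a wooden handle, 190 mm long and under 30 mm high, lying on the table in front of the magnifier; its x axis runs along it.
- barrel_tile: Half-round grey roof tile, 190 mm long (its x axis), 124 mm wide, 62 mm high, lying hollow side down at the right. Origin under its centre, on the table.
Mind the look-alikes: they are no part of the job. Leave any orange or pink look-alike of the tile_end alone.

How it is judged:
By the outcome, as a careful person would: the job done as asked, in the order asked, and still so for the second after the job is handed in, while the arm keeps its last pose, push and grip.
It also fails if it takes over 38 s, if anything falls off the work surface, if the arm or the gripper's body presses on something with over 40 N, if the wrist force passes 120 N, or if a joint passes its speed limit or range.

### The arm

A 6-joint arm with a two-finger parallel gripper is mounted at the origin on the work surface. World frame = base frame: x ahead of the robot, y to its left, z up, the work surface at z = 0. Lengths are in m, angles in rad, forces in N, time in s.
With the tool pointing down it reaches from about 0.25 to 0.775 m from the base axis. Payload 4 kg.
Tool frame: the origin (TCP) lies midway between the tips of the shut fingers; the grasp point (between the pads) lies 19 mm behind it; z points along the fingers, y is the direction in which the jaws open and shut (so a half turn about z gives the same grasp; the last joint's range is limited). The gripper opens to 94 mm and grips with 3 to 60 N. Pads are 16 mm wide; open, the fingers measure 119 mm over their backs; the gripper's body (75 mm by 177 mm) begins 78 mm behind the grasp point.
Start: joints at [-1.305, 0.087, 1.371, -0, 1.684, -0.103], TCP at [0.198, -0.513, 0.206] pointing down, gripper open.
Joint ranges: [-3.1, 3.1], [-0.76, 2.03], [0.27, 2.55], [-1.08, 4.22], [0.17, 2.65], [-2.57, 2.57]. Speed limits (rad/s): [2.79, 2.79, 3.14, 3.14, 3.14, 3.14].

### API

Orientations are given as [roll, pitch, yaw] about the fixed x, y, z axes, in that order (R = Rz(yaw) Ry(pitch) Rx(roll)).
In Python, from bench import robot gives the robot as it stands.
- The arm moves only by the tool drive_tool, never from a script. Its argument "series" is a list that holds one entry, the list of rows, each a list of 7 numbers: the turn, a rotation vector about the tool's x, y, z in rad, then the shift along the tool's x, y, z in cm, then the opening in per cent of the stroke, from 0 (shut) to 100 (fully open). In form: [[[rx, ry, rz, tx, ty, tz, fingers], ...]]. A call has 1 to 20 rows; each row is the pose to reach, as a shift and turn from the pose measured when the call began, along the tool's axes at that moment; what a row does not reach only later rows make up. A row lasts 1/10 s, in which the tool goes at most 50 mm and 8.59 degrees, less where a joint would pass 70% of its speed; a pose out of reach is approached as far as the arm can. A call with a gripper value outside its range is refused whole. The fingers move at their own pace and stop on an object; the grip force is fixed at half the most. Time passes only in rows, so rows that repeat a pose let the fingers close. It gives the time, the measured TCP pose, the force and the opening at its end, in the units of the state.
- robot.get_obs(): the state, without advancing time (a new reading comes with each control period).
- robot.snapshot(name): name is "scene" or "top" or "wrist"; returns a dict with "img" (384x512x3 uint8, blue, green, red), "depth" (384x512 float32, m along the optical axis (not along the pixel's ray), 0 where there is no reading), "vertical_fov" (degrees; the focal length in pixels is half the picture's height over the tangent of half this angle, whatever the lens; pixels are square), "cx", "cy" (the principal point, pixels), "rvec" (rotation vector, rad) and "tvec" (3), from world to camera coordinates, as OpenCV has them. Camera axes: x right, y down, z forward; pixel columns grow to the right and rows downward; lengths in m; the calibration is good to about 2 mm. The wrist camera is an equidistant fisheye: a pixel r from the principal point sees the ray r / f radians off the axis. A picture is of the moment at which its call begins.
- robot.close_job(): hands the job in, once; it reports no verdict.
The state is a dict: "time": time; "joint_positions": joint angles; "qvel": joint speeds; "joint_torque": joint torques, N m; "tool_pos": TCP position; "ee_rot": TCP orientation; "wrist_force": force on the tool from outside, world axes, zero at the start; "wrist_torque": the same for the moment, N m; "width": finger opening in m.
Only numpy, scipy, OpenCV 4.12 (cv2) and the standard library are available. Lean on these libraries where they do the work, as an engineer would, in place of code of your own. Each camera call takes 0.05 s, during which the arm holds its last target.

## Working session

There is one attempt and no reset: what is moved stays moved. The work goes in short steps, Python scripts to look and compute and a tool call to move; the robot and the scene stay as the last step left them, time stands still between calls to the robot, and variables do not carry over. Pictures are saved under pics/ and viewed, and the job is handed in when it is done.

Besides the shell and the picture viewer there is one more tool, called after "Request:" as name([rows], argument=value, ...), one row to a line, values as JSON. drive_tool: Moves the arm, as the interface text tells. Its arguments: {"type":"object","properties":{"series":{"type":"array","items":{"type":"array","items":{"type":"array","items":{"type":"number"}}}}},"required":["series"]}

```bash
mkdir -p pics; ls; cat > h.py <<'E'
import numpy as np, cv2
from bench import robot
def snap(n,save=None):
    s=robot.snapshot(n)
    if save: cv2.imwrite('pics/'+save,s['img'])
    s['f']=192/np.tan(np.radians(s['vertical_fov'])/2)
    s['R']=cv2.Rodrigues(np.array(s['rvec'],float))[0]; s['t']=np.array(s['tvec'],float).ravel()
    return s
def cloud(s):
    v,u=np.mgrid[0:384,0:512]; z=s['depth']
    p=np.stack([(u-s['cx'])/s['f']*z,(v-s['cy'])/s['f']*z,z],-1)
    return (p-s['t'])@s['R']
def proj(s,P):
    p=np.atleast_2d(P)@s['R'].T+s['t']
    return p[:,:2]/p[:,2:]*s['f']+[s['cx'],s['cy']]
E
python3 - <<'E'
from h import *
print(robot.get_obs())
for n in ['scene','top','wrist']:
    s=snap(n,n+'0.png'); print(n,s['f'],s['cx'],s['cy'],-s['R'].T@s['t'],s['R'].round(3).tolist(), (s['depth']>0).mean())
    np.savez(n+'0.npz',**s)
E
```

```text
pics
{'time': 0.0, 'joint_positions': array([-1.30509242e+00,  8.79643737e-02,  1.37223539e+00,  4.73406719e-06,
        1.68360576e+00, -1.03074244e-01]), 'qvel': array([-0.00043885, -0.00139749,  0.0004279 ,  0.00019937, -0.00090017,
        0.00023241]), 'joint_torque': array([ 2.26751348e-03, -3.40179420e+01, -3.02427793e+01,  7.20414030e-02,
        3.29855410e-02, -1.77439365e-04]), 'tool_pos': array([ 0.1981279 , -0.51248817,  0.20430864]), 'ee_rot': array([-3.13939201e+00, -2.32365995e-04,  3.68778427e-01]), 'wrist_force': array([-0.47070961, -0.80247778,  0.26233099]), 'wrist_torque': array([-0.02571279, -0.07011582, -0.00664877]), 'width': 0.09411124106080326}
scene 469.20549667948336 264.2415474144405 189.95640236837812 [1.32564995 0.59474958 1.18342801] [[-0.616, 0.787, 0.018], [0.541, 0.44, -0.717], [-0.573, -0.432, -0.697]] 0.9920756022135416
top 450.5856837333031 253.66880540024104 200.52183305472218 [ 0.42290098 -0.01903709  1.5610877 ] [[-0.004, -1.0, 0.018], [-0.998, 0.003, -0.063], [0.063, -0.018, -0.998]] 0.995819091796875
wrist 297.3186396354542 260.4534379534751 191.30164900683042 [ 0.27507433 -0.4830757   0.38416824] [[0.36, -0.933, -0.002], [-0.894, -0.346, 0.284], [-0.266, -0.101, -0.959]] 0.99609375
```

View pics/scene0.png

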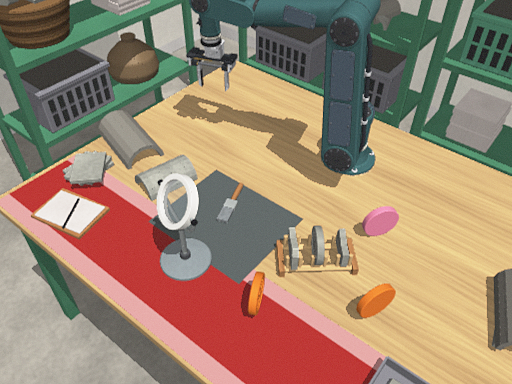

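View pics/top0.png

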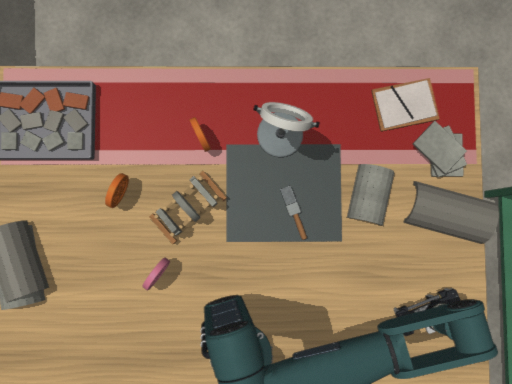

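View pics/wrist0.png

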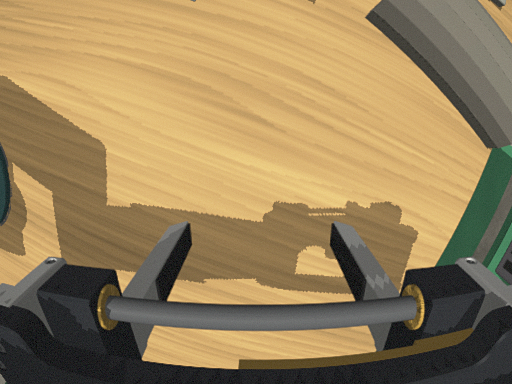

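The scene view shows the rack at (275–358, 225–275) with three grey pieces. The magnifier is at (180, 205), with orange discs at (257, 293) and (376, 300) and a pink one at (380, 222). Next I'll enlarge the rack and the lens.

```bash
python3 - <<'E'
from h import *
s=dict(np.load('scene0.npz')); t=dict(np.load('top0.npz'))
a=cv2.resize(s['img'][215:285,265:365],None,fx=4,fy=4,interpolation=cv2.INTER_CUBIC)
b=cv2.resize(t['img'][160:250,140:240],None,fx=4,fy=4,interpolation=cv2.INTER_CUBIC)
c=np.zeros((360,800,3),np.uint8); c[:280,:400]=a; c[:,400:]=b
cv2.imwrite('pics/rack.png',c)
a=cv2.resize(s['img'][165:285,130:230],None,fx=4,fy=4,interpolation=cv2.INTER_CUBIC)
b=cv2.resize(t['img'][90:170,240:340],None,fx=4,fy=4,interpolation=cv2.INTER_CUBIC)
c=np.zeros((480,800,3),np.uint8); c[:,:400]=a; c[:320,400:]=b
cv2.imwrite('pics/lens.png',c)
E
```

```text
(no output)
```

View pics/rack.png

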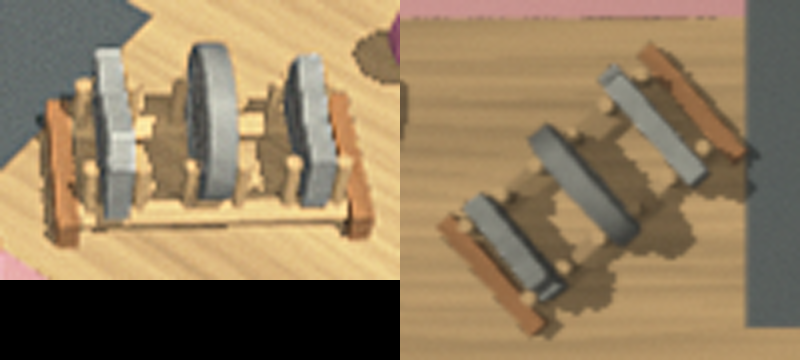

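View pics/lens.png

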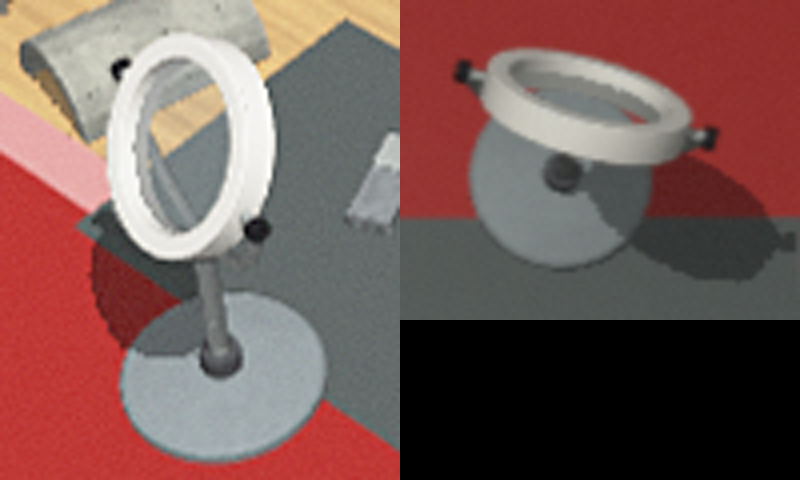

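The round piece is the middle one in the rack, at top view (186, 206) and scene view (317, 243). Its neighbours have straight-sided outlines. The rack looks the same from either end, so I still need to see which face is moulded. Next come the measurements.

```bash
python3 - <<'E'
from h import *
s=dict(np.load('scene0.npz')); t=dict(np.load('top0.npz'))
for n,q,(u0,u1,v0,v1) in [('scene',s,(265,365,215,285)),('top',t,(140,240,160,250))]:
    C=cloud(q); P=C[v0:v1,u0:u1]; img=q['img'][v0:v1,u0:u1]
    hsv=cv2.cvtColor(img,cv2.COLOR_BGR2HSV)
    m=((hsv[...,1]<60)&(P[...,2]>0.05)).astype(np.uint8)
    k,l,st,ce=cv2.connectedComponentsWithStats(m)
    for i in range(1,k):
        if st[i,4]<40: continue
        X=P[l==i]; w,r,a=cv2.minAreaRect(X[:,:2].astype(np.float32)*1000)
        hi=X[X[:,2]>X[:,2].max()-0.01]
        print(n,st[i],X.mean(0).round(3),'max z',X[:,2].max().round(3),'rect',w,r,a,'hi',hi.mean(0).round(3))
# lens ring
for n,q,(u0,u1,v0,v1) in [('scene',s,(150,210,165,240)),('top',t,(250,325,95,140))]:
    C=cloud(q); P=C[v0:v1,u0:u1]; img=q['img'][v0:v1,u0:u1]
    hsv=cv2.cvtColor(img,cv2.COLOR_BGR2HSV)
    m=(hsv[...,1]<40)&(hsv[...,2]>185)&(P[...,2]>0.12)
    X=P[m]; c=X.mean(0); _,sv,V=np.linalg.svd(X-c); print(n,m.sum(),c.round(4),sv,V.round(3).tolist(),X.min(0),X.max(0))
# foot
C=cloud(t)[110:165,250:310]; hsv=cv2.cvtColor(t['img'][110:165,250:310],cv2.COLOR_BGR2HSV)
m=(abs(C[...,2]-0.02)<0.008); X=C[m]; print('foot',m.sum(),cv2.minEnclosingCircle((X[:,:2]*1000).astype(np.float32)))
E
```

```text
scene [ 47  11  13  38 376] [0.519 0.19  0.106] max z 1.183 rect (884.3311157226562, 384.3087158203125) (976.8243408203125, 44.779144287109375) 28.118610382080078 hi [1.326 0.595 1.183]
scene [ 23  12  11  40 309] [0.565 0.133 0.094] max z 1.183 rect (908.0093994140625, 350.69317626953125) (966.8107299804688, 35.011016845703125) 32.3746452331543 hi [1.326 0.595 1.183]
scene [ 72  13  12  35 289] [0.459 0.242 0.082] max z 0.107 rect (452.813232421875, 239.03929138183594) (100.50633239746094, 20.74527359008789) 41.208831787109375 hi [0.43  0.219 0.101]
top [ 50  16  27  31 225] [0.546 0.12  0.104] max z 1.561 rect (500.5945739746094, 75.81289672851562) (243.91864013671875, 25.198007583618164) 44.78037643432617 hi [ 0.423 -0.019  1.561]
top [ 33  32  27  29 259] [0.496 0.174 0.117] max z 0.14 rect (497.6195068359375, 176.7105712890625) (111.56461334228516, 21.30814552307129) 40.71479797363281 hi [0.5   0.178 0.133]
top [ 16  49  25  26 230] [0.448 0.234 0.086] max z 0.108 rect (448.45989990234375, 236.58209228515625) (101.18144226074219, 20.884851455688477) 40.737735748291016 hi [0.426 0.217 0.102]
scene 1043 [ 0.7575 -0.1251  0.2759] [2.34367955 1.40471043 0.88512153] [[-0.189, -0.747, -0.637], [0.625, 0.409, -0.665], [-0.758, 0.524, -0.389]] [ 0.70074856 -0.22048807  0.20406892] [1.32564995 0.59474958 1.18342801]
top 309 [ 0.7353 -0.1226  0.3002] [1.59065558 0.46399047 0.26607819] [[-0.333, 0.183, 0.925], [0.051, -0.976, 0.212], [0.942, 0.117, 0.315]] [ 0.42290098 -0.19224048  0.20945702] [ 0.79789406 -0.01903709  1.5610877 ]
foot 935 ((734.1414794921875, -144.05294799804688), 95.05772399902344)
```

```bash
python3 - <<'E'
from h import *
s=dict(np.load('scene0.npz')); t=dict(np.load('top0.npz'))
rng=np.random.default_rng(0)
def ransac(X,tol,n=600):
    b=None
    for _ in range(n):
        p=X[rng.choice(len(X),3,False)]; nn=np.cross(p[1]-p[0],p[2]-p[0]); 
        if np.linalg.norm(nn)<1e-5: continue
        nn/=np.linalg.norm(nn); i=abs((X-p[0])@nn)<tol
        if b is None or i.sum()>b.sum(): b=i
    c=X[b].mean(0); V=np.linalg.svd(X[b]-c)[2]; return c,V[2],b
out=[]
for n,q,(u0,u1,v0,v1) in [('scene',s,(150,210,165,240)),('top',t,(250,325,95,140))]:
    C=cloud(q)[v0:v1,u0:u1]; hsv=cv2.cvtColor(q['img'][v0:v1,u0:u1],cv2.COLOR_BGR2HSV)
    m=(hsv[...,1]<40)&(hsv[...,2]>170)&(C[...,2]>0.15)&(q['depth'][v0:v1,u0:u1]>0)&(C[...,2]<.36)
    X=C[m]; c,nv,b=ransac(X,0.002); nv=nv*np.sign(-nv[0])
    print(n,len(X),b.sum(),c,nv,'down deg',np.degrees(np.arcsin(-nv[2])),'yaw',np.degrees(np.arctan2(nv[1],nv[0])))
    d=(X-c)@nv; print(np.percentile(d,[1,10,50,90,99]))
    # circle in the plane
    ex=np.cross([0,0,1],nv); ex/=np.linalg.norm(ex); ey=np.cross(nv,ex)
    Y=X[b]-c; Y=np.c_[Y@ex,Y@ey]
    cc,r=cv2.minEnclosingCircle(Y.astype(np.float32)); el=cv2.fitEllipse(Y[cv2.convexHull((Y*1e4).astype(np.int32),returnPoints=False).ravel()].astype(np.float32)*1000)
    print('circ centre',c+cc[0]*ex+cc[1]*ey,r,el)
    out.append(X)
# combined: axis/centre least squares to cylinder r=.077 side + faces +-.013
from scipy.optimize import least_squares
X=np.vstack(out)
def res(p):
    a,e=p[3:]; nv=np.array([np.cos(e)*np.cos(a),np.cos(e)*np.sin(a),-np.sin(e)])
    d=X-p[:3]; h=d@nv; r=np.linalg.norm(d-h[:,None]*nv,axis=1)
    # distance to surface of annular box
    f=np.minimum.reduce([abs(abs(h)-.013),abs(r-.077)])
    return np.where((abs(h)<.015)&(r<.079),f,f+np.maximum(abs(h)-.015,0)+np.maximum(r-.079,0))
best=None
for e in (.4,.5,.6):
  for a in (2.8,2.9,3.0,3.1,3.2):
    o=least_squares(res,[.755,-.135,.26,a,e],loss='soft_l1',f_scale=.002)
    if best is None or o.cost<best.cost: best=o
print(best.x,np.degrees(best.x[3:]),best.cost,np.median(best.fun))
C=cloud(t); hsv=cv2.cvtColor(t['img'],cv2.COLOR_BGR2HSV)
# foot
B=C[105:170,245:310]; m=(abs(B[...,2]-0.02)<0.006); m=cv2.morphologyEx(m.astype(np.uint8),cv2.MORPH_OPEN,np.ones((3,3)))>0
X=B[m]; print('foot top',len(X),X.min(0),X.max(0)); 
ct,_=cv2.findContours(m.astype(np.uint8),0,1); print(cv2.boundingRect(max(ct,key=len)))
C2=cloud(s)[230:285,150:215]; m=(abs(C2[...,2]-0.02)<0.005); X=C2[m]; print('foot scene',cv2.fitEllipse((X[cv2.convexHull((X[:,:2]*1e4).astype(np.int32),returnPoints=False).ravel(),:2]*1000).astype(np.float32)))
# disc
for n,q,(u0,u1,v0,v1) in [('scene',s,(265,365,215,285)),('top',t,(140,240,160,250))]:
    P=cloud(q)[v0:v1,u0:u1]; hsv=cv2.cvtColor(q['img'][v0:v1,u0:u1],cv2.COLOR_BGR2HSV)
    m=((hsv[...,1]<70)&(P[...,2]>0.03)&(P[...,2]<.2)&(np.hypot(P[...,0]-.5,P[...,1]-.178)<.075)); X=P[m]
    X=X[X[:,2]>.075]
    print(n,len(X),X[:,2].max(),cv2.minAreaRect((X[:,:2]*1000).astype(np.float32)),X[X[:,2]>.128].mean(0))
E
```

```text
scene 1165 472 [ 0.76240007 -0.13695146  0.26921958] [-0.80799889  0.22224808 -0.54565885] down deg 33.06969853249419 yaw 164.62055925999448
[-0.00367924 -0.00161307  0.00243639  0.01500385  0.02325994]
circ centre [ 0.76183004 -0.1403195   0.26869186] 0.07800742983818054 ((2.796881675720215, -1.2860993146896362), (151.4163818359375, 154.05845642089844), 61.934059143066406)
top 425 102 [ 0.71878915 -0.11977138  0.32182092] [-0.61854445  0.28872503  0.73078083] down deg -46.951894046325606 yaw 154.97770984123892
[-0.13612094 -0.1298301  -0.00494581  0.00372132  0.00732801]
circ centre [ 0.71733947 -0.11958004  0.32051829] 0.03696628659963608 ((1.175675630569458, -1.4642796516418457), (31.97247314453125, 74.63227081298828), 101.02020263671875)
[ 0.75182132 -0.13794291  0.25942073  2.85621233  0.56789864] [163.64891186  32.53819514] 0.005295187295604953 0.0016129343551892304
foot top 480 [ 0.6775074  -0.20520026  0.0140498 ] [ 0.78264991 -0.06582074  0.02571399]
(14, 20, 41, 27)
foot scene ((754.4641723632812, -135.55848693847656), (151.3380889892578, 154.65777587890625), 27.66436195373535)
scene 398 0.13899709645057196 ((505.3785400390625, 180.1057586669922), (107.79039764404297, 149.0478057861328), 18.985157012939453) [0.50280679 0.18060819 0.13200097]
top 349 0.1397335103694887 ((499.58966064453125, 176.90615844726562), (111.58484649658203, 149.09130859375), 64.54393768310547) [0.49982262 0.17797421 0.13228524]
```

Two independent measures of the lens agree. The ring fit gives a centre of (0.752, −0.138, 0.260), axis azimuth about 164° and about 32.7° below level. The foot centre is (0.754, −0.136). The disc's centre is about (0.500, 0.178) with its top at about 0.134, and the rack axis runs along −49° / 131°. I'll move the wrist camera to view the −49° face.

Request:
drive_tool([
  [[0,0,0,12,-8,0,100],[0,0,0,51,-34,0,100],[0,0,0,51,-34,0,100],[0,0,0,51,-34,0,100],[0,0,0,51,-34,0,100],[0,0,0,51,-34,0,100],[0,0,0,51,-34,0,100],[0,0,0,51,-34,0,100],[0,0,0,51,-34,0,100],[0,0,0,51,-34,0,100],[0,0,0,51,-34,0,100],[0,0,0,51,-34,0,100],[0,0,0,51,-34,0,100],[0,0,0,51,-34,0,100],[0,0,0,51,-34,0,100],[0,0,0,51,-34,0,100]],
])

```text
time: 1.75
tool_pos: [0.5506, -0.0132, 0.2053]
ee_rot: [-3.14, 0.0, 0.367]
wrist_force: [0.1, -0.5, -0.1]
width: 0.0942
```

```bash
python3 - <<'E'
from h import *
s=snap('wrist','w1.png'); np.savez('w1.npz',**s)
o=robot.get_obs(); print(o['time'],o['tool_pos'],o['ee_rot'],o['joint_positions'])
im=s['img']; 
cv2.imwrite('pics/w1b.png',cv2.resize(im[0:240,0:320],None,fx=2.5,fy=2.5,interpolation=cv2.INTER_CUBIC))
E
```

```text
1.8 [ 0.55063325 -0.01324586  0.20546429] [-3.14035070e+00 -4.80637698e-05  3.66325377e-01] [-1.27708185e-01  8.93421695e-02  1.36847330e+00  1.12347151e-03
  1.68432370e+00  1.07688970e+00]
```

View pics/w1b.png

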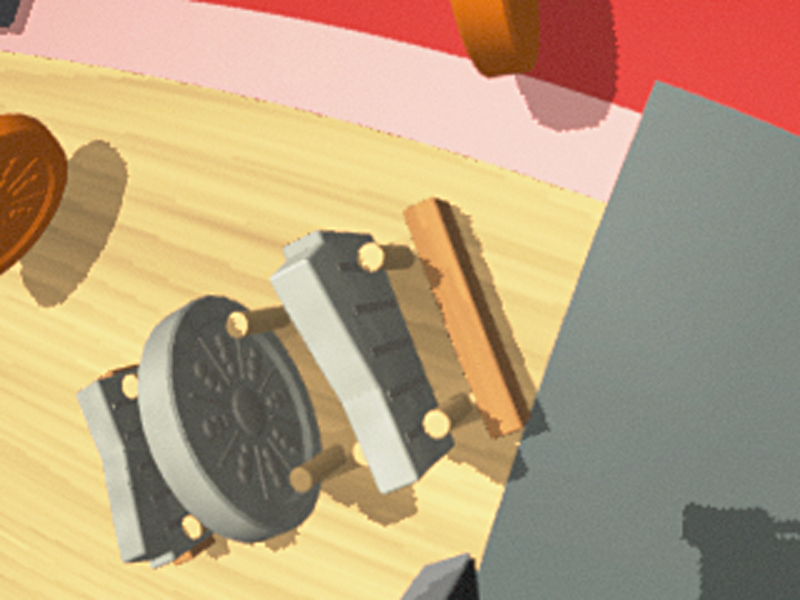

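This wrist crop at 2.5x settles it. The grey disc at crop (235, 415), wrist pixel about (94, 166), shows petals and a boss on the side facing us, so the moulded face looks along −49°. The grey sherds have straight edges. The orange discs at crop (10, 190) and (495, 35) are look-alikes, as is the pink one. I'll refine the disc's plane and centre from the wrist depth.

```bash
cat >> h.py <<'E'
def wcloud(s):
    v,u=np.mgrid[0:384,0:512]; x=(u-s['cx'])/s['f'];y=(v-s['cy'])/s['f']; r=np.hypot(x,y)+1e-9
    k=np.tan(r)/r; z=s['depth']
    return (np.stack([x*k*z,y*k*z,z],-1)-s['t'])@s['R']
E
python3 - <<'E'
from h import *
s=dict(np.load('w1.npz')); C=wcloud(s)
v,u=np.mgrid[0:384,0:512]
hsv=cv2.cvtColor(s['img'],cv2.COLOR_BGR2HSV)
m=(hsv[...,1]<60)&(u>52)&(u<132)&(v>112)&(v<220)&(C[...,2]>.02)&(np.linalg.norm(C[...,:2]-[.5,.178],axis=-1)<.07)
X=C[m]; print(m.sum(),X.min(0),X.max(0))
rng=np.random.default_rng(0);b=None
for _ in range(500):
    p=X[rng.choice(len(X),3,False)]; n=np.cross(p[1]-p[0],p[2]-p[0]); 
    if np.linalg.norm(n)<1e-5: continue
    n/=np.linalg.norm(n)
    if abs(n[2])>.4: continue
    i=abs((X-p[0])@n)<.002
    if b is None or i.sum()>b.sum(): b=i
c=X[b].mean(0); n=np.linalg.svd(X[b]-c)[2][2]; n*=np.sign(n[0]); print(b.sum(),c,n,np.degrees(np.arctan2(n[1],n[0])),np.degrees(np.arcsin(n[2])))
# circle on all disc points: radial about axis
ex=np.cross([0,0,1],n);ex/=np.linalg.norm(ex);ey=np.cross(n,ex)
Y=X-c; h=Y@n; print(np.percentile(h,[1,10,50,90,99]))
rimm=(h<-.002)&(h>-.02)
Q=np.c_[Y@ex,Y@ey][rimm]
A=np.c_[2*Q,np.ones(len(Q))]; so=np.linalg.lstsq(A,(Q**2).sum(1),rcond=None)[0]
print('rim n',rimm.sum(),'centre face',c+so[0]*ex+so[1]*ey,'r',np.sqrt(so[2]+so[0]**2+so[1]**2))
f=c+so[0]*ex+so[1]*ey; print('disc centre',f-.011*n)
top=X[X[:,2]>.125]; print('top pts',top.mean(0),top[:,2].max())
for nm in ('top','scene'):
    q=dict(np.load(nm+'0.npz'));
    print(nm, proj(q,[f-.011*n+np.array([0,0,.06])]))
E
```

```text
5382 [0.44163753 0.12665221 0.02015389] [0.56307506 0.24117496 0.13549922]
3161 [0.50604485 0.17308792 0.08453065] [ 0.64432634 -0.7646645  -0.01147903] -49.88163345665465 -0.6577144293650843
[-0.07631486 -0.01341537 -0.00066597  0.00228008  0.0580213 ]
rim n 1292 centre face [0.50448667 0.1716374  0.09369361] r 0.042032108522947934
disc centre [0.49739908 0.18004871 0.09381988]
top pts [0.50110283 0.17664821 0.1305983 ] 0.13549921668675258
top [[181.82735876 205.17226812]]
scene [[320.81899967 226.99806247]]
```

```bash
python3 - <<'E'
from h import *
from scipy.optimize import least_squares
s=dict(np.load('w1.npz')); C=wcloud(s); v,u=np.mgrid[0:384,0:512]
n=np.array([.6443,-.7647,-.0115]);c=np.array([.50604,.17309,.08453])
hsv=cv2.cvtColor(s['img'],cv2.COLOR_BGR2HSV)
m=(hsv[...,1]<60)&(u>52)&(u<132)&(v>112)&(v<220)
X=C[m]; c0=np.array([.5,.178,.074]); Y=X-c0; h=Y@n; r=np.linalg.norm(Y-h[:,None]*n,axis=1)
k=(abs(h)<.012)&(r>.05)&(r<.07); k2=(r<.066)&(r>.049)&(h>.006)&(h<.014)
print('rim-face h',np.median(h[k2]),k2.sum())
ex=np.cross([0,0,1],n);ex/=np.linalg.norm(ex);ey=np.cross(n,ex)
k=k&(h<np.median(h[k2])-.003)&(h>np.median(h[k2])-.020)
Q=np.c_[Y@ex,Y@ey][k]
o=least_squares(lambda p:np.hypot(*(Q-p[:2]).T)-.06,[0,0],loss='soft_l1',f_scale=.001)
print(k.sum(),o.x,np.median(abs(o.fun)))
cc=c0+o.x[0]*ex+o.x[1]*ey+n*(np.median(h[k2])-.011); print('disc centre',cc)
E
```

```text
rim-face h 0.009263533563176121 1367
1090 [-2.22659599e-05 -2.06992685e-04] 0.00039063558250148137
disc centre [0.49886263 0.17931535 0.07381299]
```

```bash
cat >> h.py <<'E'
from scipy.spatial.transform import Rotation as Ro
def rel(pos,R,ret=False):
    o=robot.get_obs(); R0=Ro.from_euler('xyz',o['ee_rot']).as_matrix()
    rv=Ro.from_matrix(R0.T@R).as_rotvec(); d=R0.T@(np.array(pos)-o['tool_pos'])*100
    print('row',rv.round(4),d.round(2),'rot deg',np.degrees(np.linalg.norm(rv)).round(1)); return rv,d
def frame(y,z):
    y=y/np.linalg.norm(y); z=z-(z@y)*y; z/=np.linalg.norm(z); return np.c_[np.cross(y,z),y,z]
E
python3 - <<'E'
from h import *
R=frame(np.array([.6443,-.7647,0]),np.array([0,0,-1.]))
rel([.4990,.179,.21],R); rel([.4990,.179,.099],R)
E
```

```text
row [-1.200e-03 -3.000e-04 -3.338e-01] [  2.07 -19.8   -0.43] rot deg 19.1
row [-1.200e-03 -3.000e-04 -3.338e-01] [  2.06 -19.79  10.67] rot deg 19.1
```

Request:
drive_tool([
  [[0,0,-0.334,2.07,-19.8,-0.4,50],[0,0,-0.334,2.07,-19.8,-0.4,50],[0,0,-0.334,2.07,-19.8,-0.4,50],[0,0,-0.334,2.07,-19.8,-0.4,50],[0,0,-0.334,2.07,-19.8,-0.4,50],[0,0,-0.334,2.07,-19.8,-0.4,50],[0,0,-0.334,2.07,-19.8,-0.4,50],[0,0,-0.334,2.07,-19.8,-0.4,50],[0,0,-0.334,2.07,-19.8,-0.4,50],[0,0,-0.334,2.07,-19.8,-0.4,50]],
])

```text
time: 2.8
tool_pos: [0.4994, 0.178, 0.2096]
ee_rot: [-3.14, -0.0, 0.698]
wrist_force: [0.0, 0.1, -0.3]
width: 0.0471
```

```bash
python3 - <<'E'
from h import *
s=snap('wrist','w2.png'); np.savez('w2.npz',**s)
R=frame(np.array([.6443,-.7647,0]),np.array([0,0,-1.]))
rel([.4990,.179,.099],R); print(robot.get_obs()['width'])
E
```

```text
row [-0.0011 -0.0003 -0.0013] [ 0.02 -0.07 11.07] rot deg 0.1
0.046956682503000315
```

View pics/w2.png

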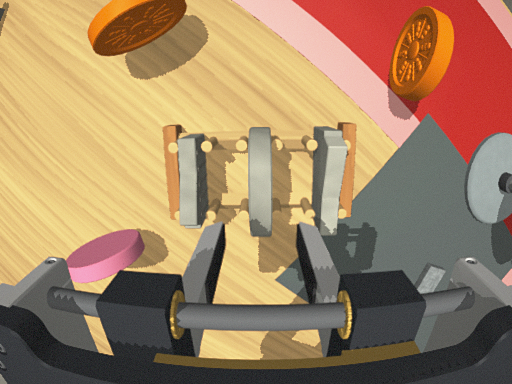

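The disc's edge, at (260, 127–235), runs straight ahead and midway between the finger tips at about (218, 225) and (305, 225). I'll descend with the opening at 50 %, then grip.

Request:
drive_tool([
  [[0,0,0,0,-0.05,3,50],[0,0,0,0,-0.05,6,50],[0,0,0,0,-0.05,9,50],[0,0,0,0,-0.05,11,50],[0,0,0,0,-0.05,11,50],[0,0,0,0,-0.05,11,50],[0,0,0,0,-0.05,11,50]],
])

```text
time: 3.55
tool_pos: [0.5002, 0.1789, 0.1015]
ee_rot: [3.141, -0.003, 0.699]
wrist_force: [-0.1, -0.5, 0.1]
width: 0.0472
```

Request:
drive_tool([
  [[0,0,0,0,0,0,0],[0,0,0,0,0,0,0],[0,0,0,0,0,0,0],[0,0,0,0,0,0,0],[0,0,0,0,0,0,0],[0,0,0,0,0,0,0],[0,0,0,0,0,0,0],[0,0,0,0,0,0,0]],
])

```text
time: 4.35
tool_pos: [0.5004, 0.1791, 0.1021]
ee_rot: [3.141, -0.004, 0.699]
wrist_force: [-0.7, 0.5, 5.3]
width: 0.0216
```

```bash
python3 - <<'E'
from h import *
o=robot.get_obs(); print(o)
s=snap('wrist','w3.png')
E
```

```text
{'time': 4.35, 'joint_positions': array([2.36116464e-01, 8.68077266e-02, 1.57797622e+00, 1.36128917e-03,
       1.47288629e+00, 1.10796569e+00]), 'qvel': array([ 0.00139707,  0.00049487, -0.00070072, -0.00134209,  0.0026799 ,
       -0.0005045 ]), 'joint_torque': array([ -0.31520957, -30.54133773, -27.26458132,  -0.12226344,
        -0.29587121,   0.06095304]), 'tool_pos': array([0.50043268, 0.17911019, 0.10211591]), 'ee_rot': array([ 3.1410541 , -0.00411478,  0.69881779]), 'wrist_force': array([-0.73945247,  0.48709726,  5.29592129]), 'wrist_torque': array([0.04733829, 0.10660075, 0.04451057]), 'width': 0.021611370166538527}
```

View pics/w3.png

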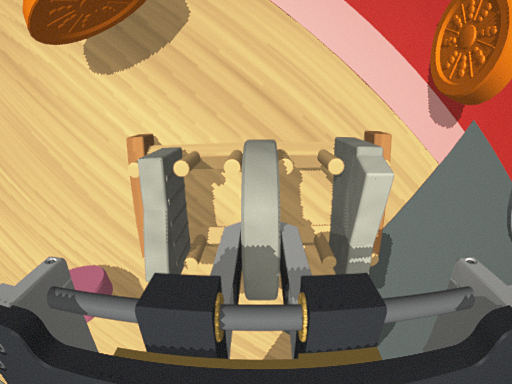

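The disc is gripped at 21.6 mm. I'll lift it straight up.

Request:
drive_tool([
  [[0,0,0,0,0,-0.7,0],[0,0,0,0,0,-1.8,0],[0,0,0,0,0,-3.2,0],[0,0,0,0,0,-4.8,0],[0,0,0,0,0,-6.4,0],[0,0,0,0,0,-8,0],[0,0,0,0,0,-9.6,0],[0,0,0,0,0,-11,0],[0,0,0,0,0,-11.5,0],[0,0,0,0,0,-11.5,0],[0,0,0,0,0,-11.5,0]],
])

```text
time: 5.5
tool_pos: [0.4997, 0.1787, 0.2164]
ee_rot: [-3.142, -0.003, 0.699]
wrist_force: [0.1, 1.4, -5.1]
width: 0.0219
```

```bash
python3 - <<'E'
from h import *
o=robot.get_obs(); print(o['time'],o['tool_pos'],o['ee_rot'],o['wrist_force'],o['wrist_torque'],o['width'])
s=snap('wrist','w4.png'); t=snap('scene','s4.png')
cv2.imwrite('pics/m4.png',np.hstack([cv2.resize(s['img'],(400,300)),t['img'][60:360,100:500]]))
E
```

```text
5.5 [0.49968522 0.17871647 0.2163586 ] [-3.14157378e+00 -2.79097263e-03  6.98785872e-01] [ 0.13811981  1.44795467 -5.13143559] [-0.05567838 -0.01532186 -0.04237215] 0.021897215987765672
```

View pics/m4.png

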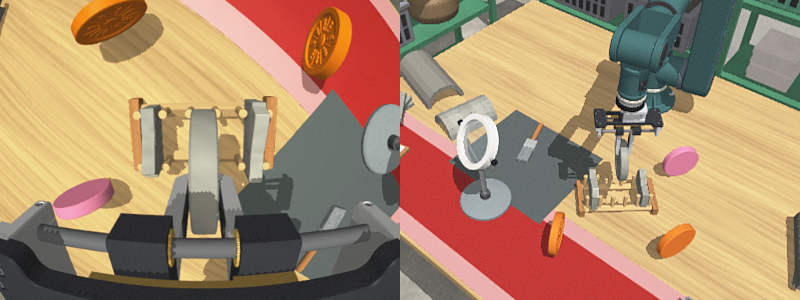

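The lift is good: the sherds are undisturbed and about 5 N hangs from the wrist. I'll work out the viewing pose and a stand-off pose 6 cm short of it.

```bash
cat >> h.py <<'E'
def goal(L,az,dn,back=0,off=(-.001,0,.0283)):
    az,dn=np.radians([az,dn]); x=np.array([np.cos(dn)*np.cos(az),np.cos(dn)*np.sin(az),-np.sin(dn)])
    a=-x; R=frame(a,np.array([0,0,-1.])); c=np.array(L)+x*(.170+.011)
    p=c-R@np.array(off); h=np.array([np.cos(az),np.sin(az),0]); return p+h*back,R,c
E
python3 - <<'E'
from h import *
p,R,c=goal([.752,-.1375,.260],164,32.8,.06); print(p,c,R.round(3).tolist())
rv,d=rel(p,R); print('eul',Ro.from_matrix(R).as_euler('xyz'))
R0=Ro.from_euler('xyz',robot.get_obs()['ee_rot']).as_matrix()
print('up 5cm', (R0.T@[0,0,5]).round(2))
E
```

```text
[ 0.53361465 -0.07383871  0.18573885] [ 0.60575119 -0.09556383  0.16195081] [[0.276, 0.808, 0.521], [0.961, -0.232, -0.149], [0.0, 0.542, -0.841]]
row [-0.5553  0.1676 -0.5769] [-13.64  21.53   2.97] rot deg 46.9
eul [2.56912466 0.         1.29154365]
up 5cm [ 0.01 -0.   -5.  ]
```

Request:
drive_tool([
  [[0,0,0,0,0,-1,0],[0,0,0,0,0,-2.5,0],[-0.017,0.005,-0.017,-0.41,0.65,-3.9,0],[-0.056,0.017,-0.058,-1.36,2.15,-4.2,0],[-0.111,0.034,-0.115,-2.73,4.31,-3.9,0],[-0.167,0.05,-0.173,-4.09,6.46,-3.6,0],[-0.222,0.067,-0.231,-5.46,8.61,-3.3,0],[-0.278,0.084,-0.289,-6.82,10.77,-3,0],[-0.333,0.101,-0.346,-8.18,12.92,-2.5,0],[-0.389,0.117,-0.404,-9.55,15.07,-1.9,0],[-0.444,0.134,-0.462,-10.91,17.22,-0.9,0],[-0.5,0.151,-0.519,-12.28,19.38,0.5,0],[-0.539,0.163,-0.56,-13.23,20.88,1.9,0],[-0.555,0.168,-0.577,-13.64,21.53,2.9,0],[-0.555,0.168,-0.577,-13.64,21.53,2.97,0],[-0.555,0.168,-0.577,-13.64,21.53,2.97,0],[-0.555,0.168,-0.577,-13.64,21.53,2.97,0]],
])

```text
time: 7.3
tool_pos: [0.5343, -0.0735, 0.1879]
ee_rot: [2.567, -0.001, 1.292]
wrist_force: [0.6, 0.2, -4.2]
width: 0.0223
```

```bash
python3 - <<'E'
from h import *
o=robot.get_obs(); print(o['time'],o['joint_positions'],o['wrist_force'],o['wrist_torque'],o['width'])
p,R,c=goal([.752,-.1375,.260],164,32.8,.06); rel(p,R)
S={}
for n in ['wrist','scene','top']:
    S[n]=snap(n); np.savez(n+'5.npz',**S[n])
cv2.imwrite('pics/w5.png',S['wrist']['img'])
cv2.imwrite('pics/m5.png',np.hstack([cv2.resize(S['scene']['img'][140:290,130:330],None,fx=2,fy=2),cv2.resize(S['top']['img'][70:220,170:370],None,fx=2,fy=2)]))
E
```

```text
7.3 [-0.22227785 -0.35091698  1.90434349 -0.03538719  1.01455491  0.06612528] [ 0.59055265  0.17200589 -4.1650266 ] [ 0.14298994  0.68713651 -0.00936845] 0.02233709231022712
row [ 0.0021 -0.0009  0.0004] [-0.05 -0.17  0.15] rot deg 0.1
```

View pics/w5.png

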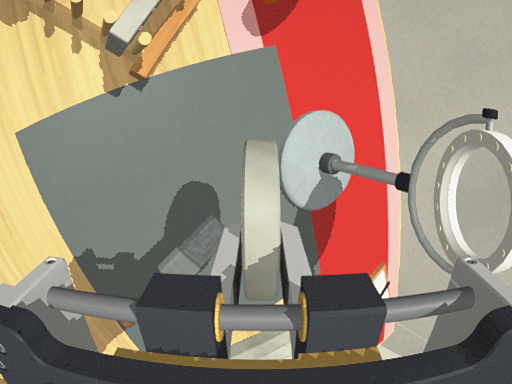

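View pics/m5.png

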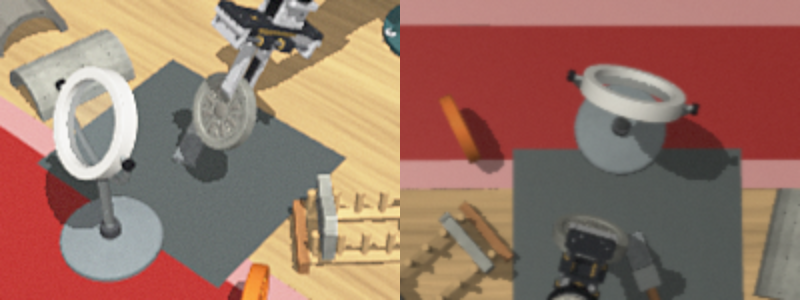

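The wrist view shows the lens ring's front face at (480, 195), and the disc edge-on at (262, 140–300). The scene view shows the moulded face turned up to the lens. I'll refit the lens from the wrist depth and the disc from the scene depth.

```bash
cat > fit.py <<'E'
from h import *
from scipy.optimize import least_squares
rng=np.random.default_rng(0)
def plane(X,tol,n0,n=500):
    b=None
    for _ in range(n):
        p=X[rng.choice(len(X),3,False)]; q=np.cross(p[1]-p[0],p[2]-p[0]); l=np.linalg.norm(q)
        if l<1e-5: continue
        q/=l
        if abs(q@n0)<.9: continue
        i=abs((X-p[0])@q)<tol
        if b is None or i.sum()>b.sum(): b=i
    for _ in range(3):
        c=X[b].mean(0); q=np.linalg.svd(X[b]-c)[2][2]; q*=np.sign(q@n0); b=abs((X-c)@q)<tol
    return c,q,b
def ang(n): return np.degrees(np.arctan2(n[1],n[0])).round(2),np.degrees(np.arcsin(n[2])).round(2)
def lens(tag):
    L0=np.array([.752,-.1375,.26]); x0=np.array([-.808,.232,-.542])
    for n in ('wrist','scene'):
        s=dict(np.load(n+tag+'.npz')); C=wcloud(s) if n=='wrist' else cloud(s)
        d=C-L0; h=d@x0; r=np.linalg.norm(d-h[...,None]*x0,axis=-1)
        hsv=cv2.cvtColor(s['img'],cv2.COLOR_BGR2HSV)
        m=(r<.085)&(r>.05)&(abs(h)<.025)&(s['depth']>0)&(hsv[...,1]<60)&(hsv[...,2]>150)
        X=C[m]; 
        if len(X)<100: print(n,'few',len(X)); continue
        c,q,b=plane(X,.0025,x0); Y=X[b]-c
        ex=np.cross([0,0,1],q);ex/=np.linalg.norm(ex);ey=np.cross(q,ex)
        Q=np.c_[Y@ex,Y@ey]
        def f(p):
            r=np.hypot(*(Q-p[:2]).T); return np.maximum(r-.077,0)+np.maximum(p[2]-r,0)
        o=least_squares(f,[*-0*Q[0],.06]); 
        # hull
        H=cv2.convexHull(Q.astype(np.float32))[:,0]
        og=least_squares(lambda p:np.hypot(*(H-p[:2]).T)-p[2],[0,0,.077],loss='soft_l1',f_scale=.001)
        sg=1 if n=='wrist' else -1
        for z in (o.x,og.x): print(n,'lens N',len(X),b.sum(),'ctr',(c+z[0]*ex+z[1]*ey-sg*.013*q).round(4),'r',z[2].round(4),'axis az,el',ang(q))
def disc(tag,c0,a0):
    s=dict(np.load('scene'+tag+'.npz')); C=cloud(s); d=C-c0; h=d@a0; r=np.linalg.norm(d-h[...,None]*a0,axis=-1)
    hsv=cv2.cvtColor(s['img'],cv2.COLOR_BGR2HSV)
    m=(r<.07)&(abs(h)<.02)&(s['depth']>0)
    X=C[m]; c,q,b=plane(X,.002,a0); Y=X[b]-c
    ex=np.cross([0,0,1],q);ex/=np.linalg.norm(ex);ey=np.cross(q,ex);Q=np.c_[Y@ex,Y@ey]
    H=cv2.convexHull(Q.astype(np.float32))[:,0]
    low=H[H[:,1]<.02]
    o=least_squares(lambda p:np.hypot(*(low-p[:2]).T)-.059,[0,0],loss='soft_l1',f_scale=.001)
    print('disc N',len(X),b.sum(),'face ctr',(c+o.x[0]*ex+o.x[1]*ey).round(4),'axis',ang(q),'res',np.median(abs(o.fun)).round(4))
E
python3 - <<'E'
from fit import *
lens('5'); lens('0')
o=robot.get_obs(); R=Ro.from_euler('xyz',o['ee_rot']).as_matrix(); c=o['tool_pos']+R@[-.001,0,.0283]
print('pred face ctr',c+.011*R[:,1],ang(R[:,1])); disc('5',c,R[:,1])
E
```

```text
wrist lens N 2849 1667 ctr [ 0.7585 -0.1311  0.2735] r 0.0381 axis az,el (np.float64(164.57), np.float64(-32.79))
wrist lens N 2849 1667 ctr [ 0.7573 -0.1353  0.2735] r 0.0706 axis az,el (np.float64(164.57), np.float64(-32.79))
scene lens N 1202 552 ctr [ 0.7515 -0.1372  0.2617] r 0.0554 axis az,el (np.float64(164.55), np.float64(-32.89))
scene lens N 1202 552 ctr [ 0.752  -0.1374  0.2609] r 0.0765 axis az,el (np.float64(164.55), np.float64(-32.89))
wrist few 0
scene lens N 1198 539 ctr [ 0.7519 -0.1371  0.2611] r 0.0586 axis az,el (np.float64(164.86), np.float64(-33.22))
scene lens N 1198 539 ctr [ 0.752  -0.1366  0.261 ] r 0.0765 axis az,el (np.float64(164.86), np.float64(-33.22))
pred face ctr [ 0.55761212 -0.08103035  0.16934722] (np.float64(-15.94), np.float64(32.87))
disc N 962 443 face ctr [ 0.5545 -0.0791  0.1697] axis (np.float64(-14.68), np.float64(33.21)) res 0.0006
```

Wrist and scene agree on the lens axis: azimuth 164.6°, 32.9° down. The scene fits put the centre at (0.752, −0.137, 0.2605). The wrist camera only sees part of the ring at the edge of its frame, so I take the angle from it and not the centre. Now for the final approach.

```bash
python3 - <<'E'
from h import *
p,R,c=goal([.752,-.137,.2605],164.7,32.9); print(p,c); rel(p,R)
E
```

```text
[ 0.59085191 -0.09187813  0.18594667] [ 0.60541506 -0.0968989   0.16218542]
row [-0.0005  0.0055 -0.0094] [-0.23  4.94  3.33] rot deg 0.6
```

Request:
drive_tool([
  [[0,0,0,0,0.5,0.3,0],[0,0.001,-0.002,-0.05,1.2,0.8,0],[0,0.002,-0.004,-0.1,2,1.3,0],[0,0.003,-0.005,-0.13,2.8,1.9,0],[0,0.004,-0.007,-0.17,3.6,2.4,0],[0,0.005,-0.009,-0.2,4.3,2.9,0],[0,0.0055,-0.009,-0.23,4.8,3.2,0],[0,0.0055,-0.009,-0.23,4.94,3.33,0],[0,0.0055,-0.009,-0.23,4.94,3.33,0],[0,0.0055,-0.009,-0.23,4.94,3.33,0],[0,0.0055,-0.009,-0.23,4.94,3.33,0],[0,0.0055,-0.009,-0.23,4.94,3.33,0]],
])

```text
time: 8.65
tool_pos: [0.5907, -0.0918, 0.1862]
ee_rot: [2.568, -0.0, 1.304]
wrist_force: [-0.2, 0.2, -5.3]
width: 0.022
```

```bash
python3 - <<'E'
from fit import *
for n in ('wrist','scene','top'): np.savez(n+'6.npz',**snap(n,n+'6.png'))
p,R,c=goal([.752,-.137,.2605],164.7,32.9); print('target face',c+.011*R[:,1]); rel(p,R)
o=robot.get_obs(); R=Ro.from_euler('xyz',o['ee_rot']).as_matrix(); c=o['tool_pos']+R@[-.001,0,.0283]
print(o['time'],o['width'],'pred face ctr',c+.011*R[:,1],ang(R[:,1])); disc('6',c,R[:,1]); lens('6')
s=cv2.imread('pics/scene6.png'); t=cv2.imread('pics/top6.png')
cv2.imwrite('pics/m6.png',np.hstack([cv2.resize(s[130:280,130:330],None,fx=2,fy=2),cv2.resize(t[70:220,170:370],None,fx=2,fy=2)]))
# circle of the disc's bottom outline in wrist view: rim points along tool x,z
w=dict(np.load('wrist6.npz')); X=wcloud(w); d=(X-o['tool_pos'])@R
m=(abs(d[...,1])<.009)&(np.hypot(d[...,0],d[...,2]-.028)<.075)&(d[...,0]>.02)&(w['depth']>0)
Q=d[m][:,[0,2]]; f=least_squares(lambda p:np.hypot(*(Q-p).T)-.06,[0,.028],loss='soft_l1',f_scale=.001); print('disc centre in tool x,z',f.x,len(Q),np.median(abs(f.fun)))
m=(abs(d[...,1])<.025)&(np.hypot(d[...,0],d[...,2]-.028)<.064)&(d[...,0]>.035)&(w['depth']>0); print('y extent',np.percentile(d[m][:,1],[2,50,98]))
E
```

```text
target face [ 0.61432353 -0.09933598  0.16816034]
row [-0.0001 -0.     -0.0004] [-0.   -0.01  0.02] rot deg 0.0
8.8 0.021919983305987017 pred face ctr [ 0.61425568 -0.09927785  0.16837414] (np.float64(-15.32), np.float64(32.89))
disc N 1001 463 face ctr [ 0.6114 -0.097   0.1678] axis (np.float64(-16.34), np.float64(32.85)) res 0.0011
wrist lens N 4133 1961 ctr [ 0.7616 -0.1322  0.2682] r 0.0421 axis az,el (np.float64(164.36), np.float64(-32.88))
wrist lens N 4133 1961 ctr [ 0.7578 -0.1348  0.2729] r 0.0698 axis az,el (np.float64(164.36), np.float64(-32.88))
scene lens N 1216 554 ctr [ 0.7519 -0.1365  0.2612] r 0.0583 axis az,el (np.float64(164.43), np.float64(-32.82))
scene lens N 1216 554 ctr [ 0.7518 -0.1365  0.2614] r 0.0766 axis az,el (np.float64(164.43), np.float64(-32.82))
disc centre in tool x,z [-0.00091766  0.02813812] 2575 0.0003228574024258177
y extent [-0.01107271 -0.00055361  0.009909  ]
```

View pics/m6.png

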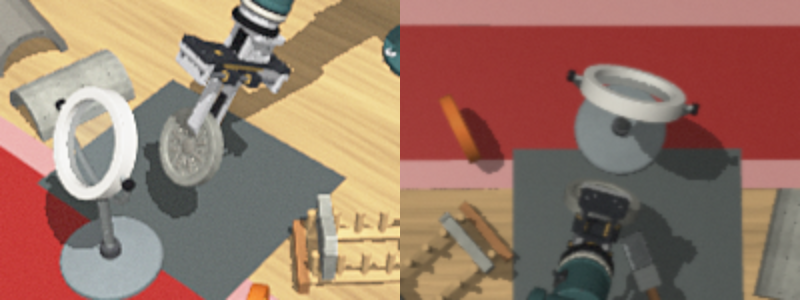

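The disc is centred to within about 1 mm and square to within about 1°. The face-to-glass distance is 170 mm by kinematics and 173 mm by the scene camera. The wrist camera confirms where the disc sits in the grip. I'll check it is steady and hand in.

```bash
python3 - <<'E'
from h import *
o=robot.get_obs(); print(o['time'],abs(o['qvel']).max(),o['wrist_force'],o['width'],o['tool_pos'])
print(robot.close_job())
E
```

```text
8.8 0.002006157309806618 [ 2.78041174e-01 -2.53123777e-03 -4.85860454e+00] 0.021919983305987017 [ 0.5907878  -0.09181723  0.18616424]
the job is handed in; nothing more can be done
None
```

I drew the grey moulded disc out of the middle slot by its top rim and lifted it clear. I then tilted it up to the magnifier on the robot's side, and handed the job in at 8.8 s with the arm still holding it.

Last checks:
- **Distance to the glass:** 170 mm by arm kinematics and about 173 mm by the scene camera. That 3 mm disagreement remains; the scene plane fit is probably biased a little into the relief.
- **Centring and squareness:** the face is centred to about 1 mm. By kinematics its axis lies within about 0.3° of the lens axis, and the coarser scene fit puts it within about 1°.
- **Steadiness:** the grip is firm at 21.9 mm opening, about 4.9 N of tile weight hangs from the wrist, and joint speeds are about 0.002 rad/s.
- **Surroundings:** I saw no change in the sherds, look-alikes or magnifier in the views I took. The lens fitted to the same pose before and after, within measurement error.
- **A check that disagreed:** the wrist camera's lens centre was 6–13 mm off the scene camera's, because it sees the ring cut off at the edge of its frame. I used only its angle and took the centre from the scene fits, which match the given 260 mm height and the foot position.

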